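# Stand the sieve disc in the drying rack

### The arm

A 6-joint arm with a two-finger parallel gripper is mounted at the origin on a cart in front of the work surface, level with it; the furniture and walls round the work are solid. World frame = base frame: x ahead of the robot, y to its left, z up, the work surface at z = 0. Lengths are in m, angles in degrees, forces in N, time in s.
With the tool pointing down it reaches from about 0.35 to 0.875 m from the base axis. Payload 4.2 kg.
Tool frame: the origin (TCP) lies midway between the tips of the shut fingers; the grasp point (between the pads) lies 19 mm behind it; z points along the fingers, y is the line along which they close (so a half turn about z gives the same grasp; the last joint's range is limited). The gripper opens to 87 mm and grips with 3 to 60 N. Pads are 19 mm wide; open, the fingers measure 117 mm over their backs; the gripper's body (75 mm by 190 mm) begins 51 mm behind the grasp point.
Start: joints at [-50.902, 22.042, 0.453, 0, -68.411, -14.817], TCP at [0.257, -0.57, 0.223] pointing down, gripper open.
Joint ranges: [-179.83, 179.83], [-69.29, 118.12], [-61.27, 80.66], [-181.25, 117.63], [-171.15, -9.14], [-177.46, 177.46]. Speed limits (degrees/s): [159.86, 159.86, 180, 180, 180, 180].

### API

Orientations are given as a 3x3 rotation matrix whose columns are the frame's x, y, z axes.
In Python, from station import sense, capture, finish_job, silhouettes, landmark_of gives the robot as it stands.
- The arm moves only by the tool step_arm, never from a script. Its arguments are lists of equal length, an entry for each row: "linear": the shift along the tool's x, y, z in mm, a list of three; "delta_rot": the turn, a rotation vector about the tool's x, y, z in rad, a list of three; "grip": the finger opening in mm, from 0 to 87. A call has 1 to 10 rows; each row shifts and turns the commanded pose from where the row before left it, along the tool's axes as they then stand; what a row does not reach is not made up. A row lasts 1/8 s, in which the tool goes at most 62.5 mm and 10.7 degrees, less where a joint would pass 70% of its speed; a pose out of reach is approached as far as the arm can. A call with a gripper value outside its range is refused whole. The fingers move at their own pace and stop on an object; the grip force is fixed at half the most. Time passes only in rows, so rows that do not move let the fingers close. It gives the time, the measured TCP pose, the force, the opening and the grip force at its end, in the units of the state.
- sense(): the state, without advancing time (a new reading comes with each control period).
- capture(name): name is "side" or "top" or "wrist"; returns a dict with "img" (384x512x3 uint8, red, green, blue), "fx", "fy", "cx", "cy" (pixels), "world_to_cam" (4x4, takes a point from world to camera coordinates); the wrist camera has in their place "mount" (4x4, takes a point from camera to tool coordinates, whose origin is the TCP and whose axes are the flange's). Camera axes: x right, y up, looking along -z (the intrinsics and any distortion apply to the point x, -y, -z); pixel columns grow to the right and rows downward; lengths in m; the calibration is good to about 2 mm. The wrist camera is an equidistant fisheye: a pixel r from the principal point sees the ray r / f radians off the axis. A picture is of the moment at which its call begins: read the wrist's pose just before it. There is no depth.
- finish_job(): hands the job in; it is judged then, once.
Trained networks look in the newest picture that a camera, given by its name, has taken for a name from the list of things; names that differ only in an ending like _2 or _b are one class to them, and where a whole thing is asked for, a point or a joint stands for the part that bears it (a point fixed in the world has none). Each returns a list of dicts, best first, with "score" (0 to 1); they miss things now and then, are a little off and sometimes report something else, mostly with a low value. They report only what shows in the picture. A call takes as long as a camera call.
- silhouettes(camera, label): "mask" (384x512 bool, what is visible of it) and "point" ([column, row] in pixels, amid what is visible of it).
- landmark_of(camera, label): "point" ([column, row] in pixels: a listed point, or the origin of a listed thing).
The state is a dict: "time_s": time; "joints": joint angles; "joint_velocities": joint speeds; "effort": joint torques, N m; "tcp_pos": TCP position; "ee_rot": TCP orientation; "wrist_force": force on the tool from outside, world axes, zero at the start; "moment": the same for the moment, N m; "gripper_width": opening from 0.0 (shut) to 1.0 (fully open); "gripper_force": force on a finger pad.
Only numpy, scipy, OpenCV 4.12 (cv2) and the standard library are available. Lean on these libraries where they do the work, as an engineer would, in place of code of your own. Each camera call takes 0.05 s, during which the arm holds its last target. There are 200 camera calls.

### The job

Two round steel sieve discs lie back in the sloping drainer. Take the larger one and stand it upright in the middle gap of the wire drying rack, lowered until its rim sits on both bottom rails before you let it go. Leave the smaller disc where it is.

Things in the scene. Friction and masses are not known exactly. Their poses are not given: they have to be found in the camera images.
- large_disc_center (a point): centre of the larger of two sieve discs: flat round perforated steel plate, 130 mm diameter, 9 mm thick, about 0.25 kg, loose. x = the disc's axis, normal to its faces (y, z: any in its plane). It starts in the drainer's left or right cradle (varies), top leaning 20 degrees towards the robot (x points away from the robot and 20 degrees up). Grip it across its thickness at the top of its rim.
- small_disc_center (a point): centre of the smaller sieve disc, 96 mm diameter, 9 mm thick, loose, same axes; it leans in the drainer's other cradle and stays there.
- drainer: fixed shallow grey tray, 130 x 340 mm (x, y), z up, origin under its middle, with two wire cradles 180 mm apart along y. The wires hold a disc from below and on the robot's side, 35 mm either side of its middle line, and leave the top 45 mm of the larger disc free; draw it out upward along its own plane.
- rack_middle_gap (a point): centre of the larger disc when seated in the middle gap of the fixed wire rack, 71 mm above the desk. Disc axis then lies along this x (either way); z up. Rim rests on two rails along x, 70 mm apart. On each rail 4 pointed tines, 48 mm apart, tips 93 mm above the desk, leave 3 gaps: 14 mm wide up to 58 mm above the desk, widening to 48 mm at the tips. Rack 200 x 84 mm; seated disc's top at 136 mm.

How it is judged (in metres and radians):
On the way:
1. the larger disc is lifted out of the drainer (distance of large_disc_center from where it was at the start of the episode above 0.08 m and height (world z) of large_disc_center above 0.13 m), for 0.1 s.
At the end, for the whole second after the job is handed in: The larger disc stands in the rack's middle gap with its rim on both rails: its centre within 14 mm along the rack, 12 mm across it and 8 mm in height of the seated place, upright to 12 degrees, its axis within 15 degrees of the rack's length. The smaller disc has not moved by more than 20 mm (x of large_disc_center in the frame of rack_middle_gap between -0.014 and 0.014 m and y of large_disc_center in the frame of rack_middle_gap between -0.012 and 0.012 m and z of large_disc_center in the frame of rack_middle_gap between -0.008 and 0.008 m and angle between large_disc_center's own x axis and vertical between 1.3608 and 1.7808 rad and angle between the x axis of large_disc_center and the x axis of rack_middle_gap, either way round below 0.26 rad and distance of small_disc_center from where it was at the start of the episode below 0.02 m); the robot touches nothing.
It fails at once if the smaller disc is moved by more than 20 mm (distance of small_disc_center from where it was at the start of the episode above 0.02 m).
It fails at once if the larger disc is dropped: let go of more than 25 mm above its seat in the rack (contact force between the fingers and large_disc below 0.2 N and z of large_disc_center in the frame of rack_middle_gap above 0.025 m and horizontal distance between large_disc_center and rack_middle_gap below 0.06 m).
It also fails if it takes over 32 s, if anything falls off the work surface, if the arm or the gripper's body presses on something with over 40 N, if the wrist force passes 120 N, or if a joint passes its speed limit or range.

## Working session

There is one attempt and no reset: what is moved stays moved. The work goes in short steps, Python scripts to look and compute and a tool call to move; the robot and the scene stay as the last step left them, time stands still between calls to the robot, and variables do not carry over. Pictures are saved under pics/ and viewed, at most 10 in all, crops included, and the job is handed in when it is done.

Besides the shell and the picture viewer there is one more tool, called after "Emit:" as a command line: name --argument value ..., lists and objects as JSON in quotes. step_arm: Moves the arm, as the interface text tells. Its arguments: {"type":"object","properties":{"linear":{"type":"array"},"delta_rot":{"type":"array"},"grip":{"type":"array"}},"required":["linear","delta_rot","grip"]}

```bash
mkdir -p pics; cat > h.py <<'E'
import numpy as np, cv2
from station import *
def ray(c,px):
    W=np.linalg.inv(c["world_to_cam"]); 
    d=np.array([(px[0]-c["cx"])/c["fx"],-(px[1]-c["cy"])/c["fy"],-1.0])
    d=W[:3,:3]@d; return W[:3,3],d/np.linalg.norm(d)
def tri(rs):
    A=sum(np.eye(3)-np.outer(d,d) for o,d in rs); b=sum((np.eye(3)-np.outer(d,d))@o for o,d in rs)
    p=np.linalg.solve(A,b); return p,[np.linalg.norm(np.cross(p-o,d)) for o,d in rs]
def proj(c,p):
    q=c["world_to_cam"]@np.append(p,1); return np.array([c["cx"]+c["fx"]*q[0]/-q[2],c["cy"]-c["fy"]*q[1]/-q[2]])
E
python3 - <<'E'
from h import *
np.set_printoptions(precision=4,suppress=True)
s=sense();print({k:s[k] for k in("time_s","tcp_pos","ee_rot","gripper_width","wrist_force")})
C={n:capture(n) for n in("side","top")}
for n,c in C.items(): print(n,c["fx"],c["cx"],c["cy"],np.linalg.inv(c["world_to_cam"])[:3],[k for k in c])
for l in("large_disc_center","small_disc_center","rack_middle_gap","drainer"):
    rs=[]
    for n in C:
        r=landmark_of(n,l); print(l,n,[(np.round(x["point"],1),round(x["score"],2)) for x in r[:3]])
        if r: rs.append(ray(C[n],r[0]["point"]))
        if l!="rack_middle_gap":
            m=silhouettes(n,l); print("  sil",[(np.round(x["point"],1),round(x["score"],2),int(x["mask"].sum())) for x in m[:2]])
    if len(rs)==2: print(tri(rs))
im=np.hstack([C[n]["img"] for n in C])[:,:,::-1]
cv2.imwrite("pics/a.png",C["top"]["img"][:,:,::-1]);cv2.imwrite("pics/b.png",C["side"]["img"][:,:,::-1])
E
```

```text
{'time_s': 0.0, 'tcp_pos': array([ 0.2568, -0.5691,  0.2215]), 'ee_rot': array([[-0.9116, -0.4111, -0.001 ],
       [-0.4111,  0.9116,  0.002 ],
       [ 0.0001,  0.0022, -1.    ]]), 'gripper_width': 0.99861251238668, 'wrist_force': array([-0.854 ,  0.1862,  0.3957])}
side 410.4617095425575 257.1809255992412 187.44108367939276 [[-0.7117 -0.4777  0.515   1.0618]
 [ 0.7024 -0.4868  0.5192  0.5471]
 [ 0.0027  0.7313  0.6821  0.7746]] ['img', 'fx', 'fy', 'cx', 'cy', 'world_to_cam']
top 385.7830140933258 259.97001963722533 191.74264531072083 [[ 0.0003  0.9946 -0.1034  0.4206]
 [-0.9999 -0.0008 -0.0104  0.0005]
 [-0.0105  0.1034  0.9946  1.0235]] ['img', 'fx', 'fy', 'cx', 'cy', 'world_to_cam']
large_disc_center side [(array([206. , 126.3]), 0.88)]
  sil [(array([205.1, 121.4]), 0.93, 991)]
large_disc_center top [(array([377.2, 213.4]), 0.76)]
  sil [(array([377.2, 209.9]), 0.58, 723)]
(array([ 0.4639, -0.2726,  0.0842]), [np.float64(0.0019289856794514977), np.float64(0.0019289856794513862)])
small_disc_center side [(array([239.1, 163.4]), 0.73)]
  sil [(array([238.5, 165.6]), 0.69, 680)]
small_disc_center top [(array([299.4, 199.5]), 0.68)]
  sil [(array([299.9, 201.4]), 0.87, 437)]
(array([ 0.5004, -0.0872,  0.0734]), [np.float64(0.00045757327680015004), np.float64(0.000457573276800124)])
rack_middle_gap side [(array([328.5, 226.4]), 0.71)]
rack_middle_gap top [(array([178.5, 200.7]), 0.92)]
(array([0.4984, 0.2144, 0.062 ]), [np.float64(0.0004384921903295736), np.float64(0.0004384921903295131)])
drainer side [(array([223.6, 163.4]), 0.88)]
  sil [(array([226.4, 171.7]), 0.58, 2761)]
drainer top [(array([335.3, 210.4]), 0.57)]
  sil [(array([331., 212.]), 0.81, 5376)]
(array([ 0.476 , -0.1869,  0.0006]), [np.float64(0.0016974752267115058), np.float64(0.0016974752267114705)])
```

View pics/a.png

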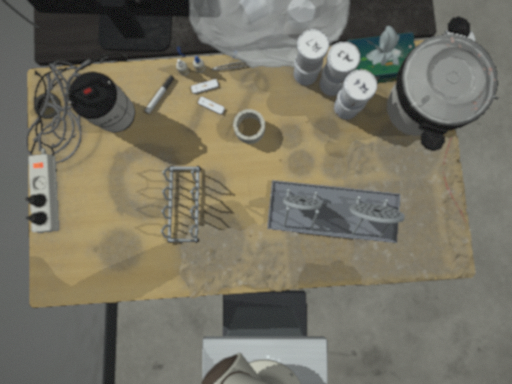

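View pics/b.png

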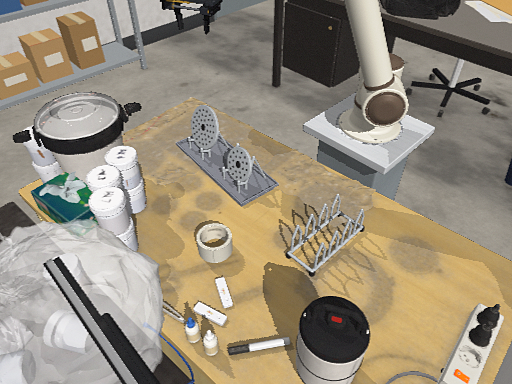

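```bash
cat > fit.py <<'E'
from h import *
from scipy.optimize import minimize
np.set_printoptions(precision=4,suppress=True)
C={n:capture(n) for n in("side","top")}
def plane(c,pts,z):
    out=[]
    for p in pts:
        o,d=ray(c,p); out.append(o+d*(z-o[2])/d[2])
    return np.array(out)[:,:2]
for n in C:
    m=silhouettes(n,"drainer")[0]["mask"]
    P=plane(C[n],np.argwhere(m)[:,::-1],0.0).astype(np.float32)
    print("drainer",n,cv2.minAreaRect(P))
def pts(p,R,t=.0045):
    x,y,z,yw,ln=p; c,s=np.cos(yw),np.sin(yw)
    n=np.array([np.cos(ln)*c,np.cos(ln)*s,np.sin(ln)]); h=np.array([-s,c,0]); u=np.cross(n,h)
    a=np.linspace(0,2*np.pi,60)
    return [np.array([x,y,z])+k*n*t+R*(np.cos(b)*h+np.sin(b)*u) for k in(-1,1) for b in a]
for l,R,g in(("large_disc_center",.065,[.464,-.2726,.084]),("small_disc_center",.048,[.5,-.087,.073])):
    M={}
    for n in C:
        r=silhouettes(n,l)
        if r: M[n]=cv2.morphologyEx(r[0]["mask"].astype(np.uint8),cv2.MORPH_CLOSE,np.ones((3,3))).astype(float)
    def cost(q):
        p=[*q,np.radians(20)]; e=0
        for n in M:
            h=cv2.convexHull(np.array([proj(C[n],v) for v in pts(p,R)],np.float32))
            S=4;im=np.zeros((384*S,512*S),np.uint8); cv2.fillConvexPoly(im,((h+.5)*S).astype(np.int32),1)
            im=cv2.resize(im.astype(float),(512,384),interpolation=cv2.INTER_AREA)
            e+=np.abs(im-M[n]).sum()/M[n].sum()
        return e
    best=min((minimize(cost,[*g,y],method="Nelder-Mead",options=dict(initial_simplex=np.array([[*g,y]]+[[*(np.array(g)+d),y+e] for d,e in zip(np.vstack([np.eye(3)*.008,np.zeros(3)]),[0,0,0,.1])]))) for y in(-.15,-.05,.05)),key=lambda r:r.fun)
    print(l,best.x,best.fun)
np.save("/tmp/side.npy",C["side"]["img"])
a=C["top"]["img"][155:255,140:240,::-1];b=C["side"]["img"][180:290,270:380,::-1]
cv2.imwrite("pics/c.png",np.hstack([cv2.resize(a,(400,500),fx=0,fy=0,interpolation=cv2.INTER_CUBIC)[:, :],cv2.resize(b,(400,500))]))
E
python3 fit.py
```

```text
drainer side ((0.46133390069007874, -0.18761931359767914), (0.3556552827358246, 0.15905803442001343), 84.27853393554688)
drainer top ((0.47654592990875244, -0.18223226070404053), (0.34366852045059204, 0.13233982026576996), 83.79182434082031)
large_disc_center [ 0.4689 -0.2712  0.0848 -0.1189] 0.1007614059519845
small_disc_center [ 0.4952 -0.0931  0.0648 -0.1549] 0.29746500873767906
```

View pics/c.png

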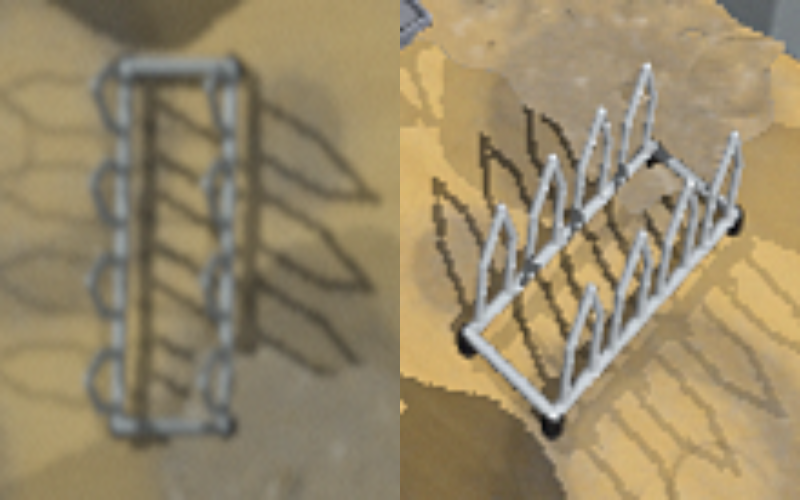

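```bash
python3 - <<'E'
from h import *
np.set_printoptions(precision=4,suppress=True)
C={n:capture(n) for n in("side","top")}
def pl(c,p,z):
    o,d=ray(c,p); return (o+d*(z-o[2])/d[2])[:2]
t=np.array([(648,66),(603,112),(554,158),(504,208),(735,135),(690,185),(643,233),(595,288)],float)
Q=np.array([pl(C["side"],(270+(x-399.5)/3.636-.5,180+(y+.5)/4.545-.5),.093) for x,y in t]);print(Q)
k=np.array([(122,65),(235,65),(232,425),(118,425)],float)
K=np.array([pl(C["top"],(140+(x+.5)/4-.5,155+(y+.5)/5-.5),.013) for x,y in k]);print(K)
print("side centre",Q.mean(0),"top",K.mean(0))
for r in(Q[:4],Q[4:]): print("yaw",np.degrees(np.arctan(np.polyfit(r[:,0],r[:,1],1)[0])))
for r in(K[[0,3]],K[[1,2]]): d=r[0]-r[1]; print("yaw top",np.degrees(np.arctan2(d[1],d[0])),np.hypot(*d))
d=K[0]-K[1];print(np.degrees(np.arctan2(-d[0],d[1])))
E
```

```text
[[0.4257 0.1803]
 [0.4738 0.1808]
 [0.5212 0.1796]
 [0.5687 0.1797]
 [0.4269 0.2497]
 [0.4754 0.2502]
 [0.5212 0.2489]
 [0.5684 0.25  ]]
[[0.5903 0.2499]
 [0.5902 0.1747]
 [0.4005 0.1735]
 [0.4004 0.2479]]
side centre [0.4977 0.2149] top [0.4954 0.2115]
yaw -0.35172532424925673
yaw -0.04704018049422573
yaw top 0.6127356822100138 0.18991880740248174
yaw top 0.37474436688487894 0.18976507460605968
-0.08215189130238384
```

```bash
cat > plan.py <<'E'
from h import *
import json
from scipy.spatial.transform import Rotation as Ro
np.set_printoptions(precision=4,suppress=True)
def discR(yaw,lean):
    c,s=np.cos(yaw),np.sin(yaw); n=np.array([np.cos(lean)*c,np.cos(lean)*s,np.sin(lean)]); h=np.array([-s,c,0]); u=np.cross(n,h)
    return n,u,np.column_stack([np.cross(n,-u),n,-u])   # tool: y=n z=-u
def plan(p,R,N,p0=None,R0=None,flip=True):
    s=sense(); p0=s["tcp_pos"] if p0 is None else p0; R0=s["ee_rot"] if R0 is None else R0
    c=[R,R@np.diag([-1,-1,1])]
    rv=[Ro.from_matrix(R0.T@x).as_rotvec() for x in c]; i=np.argmin([np.linalg.norm(v) for v in rv]); v=rv[i]
    dp=(p-p0)/N; L=[];A=R0.copy()
    for k in range(N):
        L.append(np.round(A.T@dp*1000,1).tolist()); A=A@Ro.from_rotvec(np.round(v/N,3)).as_matrix()
    print(json.dumps(L),np.round(v/N,3).tolist(),"ang/row",np.degrees(np.linalg.norm(v)/N),"mm/row",np.linalg.norm(dp)*1000)
    return p,c[i]
E
python3 - <<'E'
from plan import *
n,u,R=discR(-.11,np.radians(20)); c=np.array([.468,-.272,.0845])
plan(c+134*u/1000,R,10); print(c+34*u/1000,R)
E
```

```text
[[-27.5, 20.8, 1.2], [-29.5, 17.9, 1.1], [-31.2, 14.8, 1.1], [-32.5, 11.6, 1.3], [-33.5, 8.2, 1.6], [-34.1, 4.8, 2.0], [-34.4, 1.3, 2.5], [-34.3, -2.1, 3.1], [-33.8, -5.5, 3.9], [-33.0, -8.9, 4.7]] [0.032, -0.018, -0.103] ang/row 6.240114115312836 mm/row 34.51730373047096
[ 0.4564 -0.2707  0.1164] [[ 0.1098  0.934   0.34  ]
 [ 0.994  -0.1032 -0.0375]
 [ 0.      0.342  -0.9397]]
```

Emit:
step_arm --linear '[[-27.5, 20.8, 1.2], [-29.5, 17.9, 1.1], [-31.2, 14.8, 1.1], [-32.5, 11.6, 1.3], [-33.5, 8.2, 1.6], [-34.1, 4.8, 2.0], [-34.4, 1.3, 2.5], [-34.3, -2.1, 3.1], [-33.8, -5.5, 3.9], [-33.0, -8.9, 4.7]]' --delta_rot '[[0.032, -0.018, -0.103], [0.032, -0.018, -0.103], [0.032, -0.018, -0.103], [0.032, -0.018, -0.103], [0.032, -0.018, -0.103], [0.032, -0.018, -0.103], [0.032, -0.018, -0.103], [0.032, -0.018, -0.103], [0.032, -0.018, -0.103], [0.032, -0.018, -0.103]]' --grip '[60, 60, 60, 60, 60, 60, 60, 60, 60, 60]'

```text
time_s: 2.55
tcp_pos: [0.4228, -0.266, 0.2106]
ee_rot: [[-0.103, -0.934, 0.343], [-0.995, 0.095, -0.039], [0.004, -0.345, -0.938]]
wrist_force: [0.9, -0.9, -0.2]
gripper_width: 0.686
gripper_force: 0.0
```

```bash
python3 - <<'E'
from plan import *
s=sense();print(s["time_s"],s["tcp_pos"],s["ee_rot"],s["joints"],s["wrist_force"])
w=capture("wrist");print(w["mount"],w["fx"],w["cx"],w["cy"]); cv2.imwrite("pics/d.png",w["img"][:,:,::-1])
r=landmark_of("wrist","large_disc_center");print(r)
n,u,R=discR(-.11,np.radians(20)); c=np.array([.468,-.272,.0845])
plan(c+134*u/1000,R,1)
M=w["mount"];Ti=np.linalg.inv(M)
def pw(p):
    q=Ti@np.append(s["ee_rot"].T@(p-s["tcp_pos"]),1); v=np.array([q[0],-q[1],-q[2]]); th=np.arctan2(np.hypot(v[0],v[1]),v[2]); a=v[:2]/np.hypot(*v[:2]); return np.array([w["cx"],w["cy"]])+w["fx"]*th*a
im=w["img"][:,:,::-1].copy(); h=np.cross(u,n)
for k,col in((-1,(0,0,255)),(1,(0,255,0))):
    for b in np.linspace(0,2*np.pi,60):
        p=pw(c+k*n*.0045+.065*(np.cos(b)*h+np.sin(b)*u)); cv2.circle(im,(int(round(p[0])),int(round(p[1]))),1,col,-1)
cv2.imwrite("pics/e.png",im)
E
```

```text
2.55 [ 0.4228 -0.266   0.2106] [[-0.1028 -0.9336  0.3433]
 [-0.9947  0.0952 -0.0388]
 [ 0.0036 -0.3454 -0.9384]] [-15.6135   1.8689 -28.7871  -4.9613 -39.4766  13.0291] [ 0.9037 -0.9351 -0.2137]
[[-0.001   0.9591  0.2829  0.0773]
 [ 1.      0.0009  0.0003 -0.0004]
 [ 0.      0.2829 -0.9591 -0.1619]
 [ 0.      0.      0.      1.    ]] 297.3186396354542 253.57000110226892 189.08545671790372
[]
[[1.9, -0.2, -0.0]] [-0.002, 0.0, 0.008] ang/row 0.46678419471149585 mm/row 1.890340899139662
```

View pics/e.png

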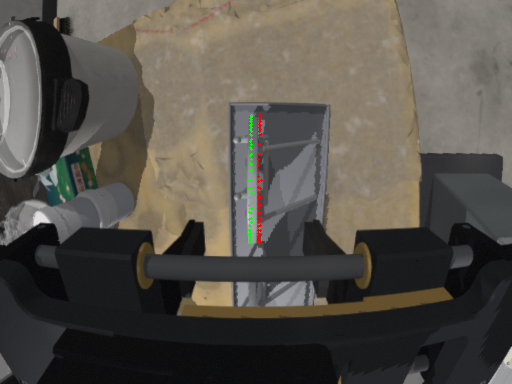

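```bash
python3 - <<'E'
import cv2,numpy as np
d=cv2.imread("pics/d.png")[95:260,205:345];e=cv2.imread("pics/e.png")[95:260,205:345]
f=lambda x:cv2.resize(x,None,fx=2.8,fy=3,interpolation=cv2.INTER_NEAREST)
cv2.imwrite("pics/f.png",np.hstack([f(d),f(e)]))
E
```

```text
(no output)
```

View pics/f.png

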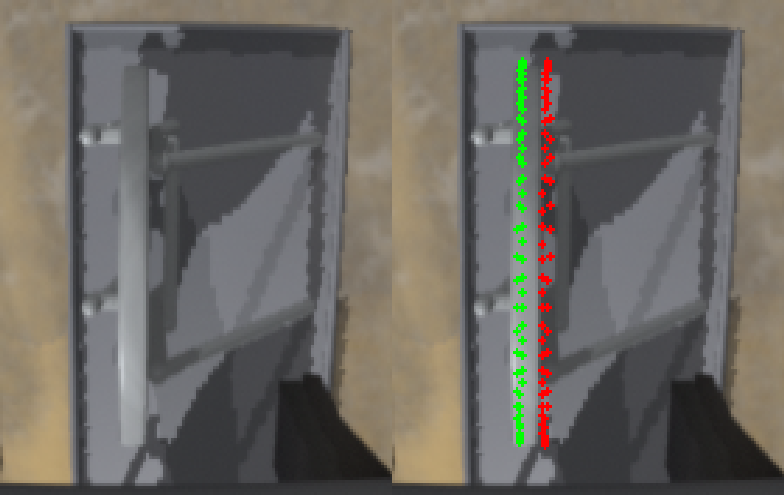

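```bash
python3 - <<'E'
from plan import *
n,u,R=discR(-.11,np.radians(20)); c=np.array([.468,-.272,.0845])+.0015*n
plan(c+34*u/1000,R,5)
E
```

```text
[[0.4, -0.3, 20.0], [0.4, -0.3, 20.0], [0.4, -0.3, 20.0], [0.4, -0.3, 20.0], [0.4, -0.3, 20.0]] [-0.0, 0.0, 0.002] ang/row 0.09335683894229918 mm/row 20.002921197650863
```

Emit:
step_arm --linear '[[0.4, -0.3, 20], [0.4, -0.3, 20], [0.4, -0.3, 20], [0.4, -0.3, 20], [0.4, -0.3, 20], [0, 0, 0]]' --delta_rot '[[0, 0, 0.002], [0, 0, 0.002], [0, 0, 0.002], [0, 0, 0.002], [0, 0, 0.002], [0, 0, 0]]' --grip '[60, 60, 60, 60, 60, 40]'

```text
time_s: 3.4
tcp_pos: [0.457, -0.2734, 0.1155]
ee_rot: [[-0.117, -0.934, 0.338], [-0.993, 0.11, -0.039], [-0.001, -0.341, -0.94]]
wrist_force: [-0.2, 0.2, -1.1]
gripper_width: 0.639
gripper_force: 0.0
```

Emit:
step_arm --linear '[[0, 0, 0], [0, 0, 0], [0, 0, 0], [0, 0, 0], [0, 0, 0], [0, 0, 0]]' --delta_rot '[[0, 0, 0], [0, 0, 0], [0, 0, 0], [0, 0, 0], [0, 0, 0], [0, 0, 0]]' --grip '[20, 0, 0, 0, 0, 0]'

```text
time_s: 4.15
tcp_pos: [0.4581, -0.2731, 0.1173]
ee_rot: [[-0.115, -0.932, 0.342], [-0.993, 0.108, -0.039], [-0.0, -0.345, -0.939]]
wrist_force: [0.1, 0.0, 1.0]
gripper_width: 0.102
gripper_force: 30.0
```

Emit:
step_arm --linear '[[0, 0, -10], [0, 0, -20], [0, 0, -30], [0, 0, -30], [0, 0, -30], [0, 0, 0]]' --delta_rot '[[0, 0, 0], [0, 0, 0], [0, 0, 0], [0, 0, 0], [0, 0, 0], [0, 0, 0]]' --grip '[0, 0, 0, 0, 0, 0]'

```text
time_s: 4.9
tcp_pos: [0.4164, -0.2684, 0.2318]
ee_rot: [[-0.116, -0.932, 0.345], [-0.993, 0.109, -0.04], [0.0, -0.347, -0.938]]
wrist_force: [0.9, 0.5, -1.5]
gripper_width: 0.106
gripper_force: 30.0
```

```bash
python3 - <<'E'
from plan import *
s=sense();print(s["tcp_pos"],s["gripper_width"],s["gripper_force"],s["wrist_force"],s["joints"])
n,u,R=discR(-.11,np.radians(20)); c=np.array([.468,-.272,.0845])+.0015*n
Rg=np.array([[-0.115,-0.932,0.342],[-0.993,0.108,-0.039],[0,-0.345,-0.939]])
o=Rg.T@(c-np.array([.4581,-.2731,.1173]));print("disc in tool",o)
n,u,R=discR(0,0)
plan(np.array([.497,.2135,.225+.034]),R,14)
E
```

```text
[ 0.4164 -0.2684  0.2318] 0.10604196015575662 29.996429518796504 [ 0.8645  0.4641 -1.53  ] [-16.2046   0.1712 -27.2501  -4.8749 -42.6285  12.5605]
disc in tool [-0.0022  0.0007  0.0341]
[[-34.9, -2.3, -1.2], [-34.8, -2.5, -1.2], [-34.8, -2.8, -1.3], [-34.8, -3.0, -1.3], [-34.8, -3.3, -1.4], [-34.7, -3.5, -1.4], [-34.7, -3.8, -1.5], [-34.7, -4.0, -1.5], [-34.7, -4.2, -1.6], [-34.6, -4.5, -1.7], [-34.6, -4.7, -1.8], [-34.6, -5.0, -1.8], [-34.5, -5.2, -1.9], [-34.5, -5.4, -2.0]] [-0.025, -0.001, -0.008] ang/row 1.525902017977996 mm/row 34.95724135775398
```

Emit:
step_arm --linear '[[-20, -1.5, -6], [-35, -2.5, -5], [-35, -3, -4], [-35, -3, -1], [-35, -3, -1], [-35, -3.5, -1], [-35, -4, -1], [-35, -4, -1], [-35, -4, 0], [-35, -4.5, 0]]' --delta_rot '[[-0.025, -0.001, -0.008], [-0.025, -0.001, -0.008], [-0.025, -0.001, -0.008], [-0.025, -0.001, -0.008], [-0.025, -0.001, -0.008], [-0.025, -0.001, -0.008], [-0.025, -0.001, -0.008], [-0.025, -0.001, -0.008], [-0.025, -0.001, -0.008], [-0.025, -0.001, -0.008]]' --grip '[0, 0, 0, 0, 0, 0, 0, 0, 0, 0]'

```text
time_s: 6.15
tcp_pos: [0.468, 0.0648, 0.2524]
ee_rot: [[-0.036, -0.995, 0.096], [-0.999, 0.035, -0.012], [0.009, -0.096, -0.995]]
wrist_force: [1.1, 0.3, -1.6]
gripper_width: 0.1
gripper_force: 30.0
```

```bash
python3 - <<'E'
from plan import *
s=sense();print(s["tcp_pos"],s["gripper_width"],s["gripper_force"],s["wrist_force"],s["joints"])
n,u,R=discR(0,0)
plan(np.array([.497,.2135-.002,.225+.034]),R,6)
E
```

```text
[0.468  0.0648 0.2524] 0.09974965679520159 29.994742828421295 [ 1.1005  0.2872 -1.574 ] [ 29.9219   2.75   -22.0709   3.8241 -60.8223 -33.6795]
[[-24.6, -4.1, -0.9], [-24.6, -4.2, -0.9], [-24.6, -4.3, -1.0], [-24.5, -4.5, -1.0], [-24.5, -4.6, -1.0], [-24.5, -4.7, -1.0]] [-0.016, -0.002, -0.006] ang/row 0.9811656725338053 mm/row 24.947588315803007
```

Emit:
step_arm --linear '[[-27, -4, -1], [-27, -4, -1], [-27, -4, -1], [-27, -4.5, -1], [-15, -4.5, -1], [0, 0, 0], [0, 0, 0]]' --delta_rot '[[-0.017, -0.002, -0.006], [-0.017, -0.002, -0.006], [-0.017, -0.002, -0.006], [-0.017, -0.002, -0.006], [-0.015, -0.002, -0.006], [0, 0, 0], [0, 0, 0]]' --grip '[0, 0, 0, 0, 0, 0, 0]'

```text
time_s: 7.02
tcp_pos: [0.4922, 0.1856, 0.2594]
ee_rot: [[-0.006, -1.0, 0.016], [-1.0, 0.006, -0.0], [0.0, -0.016, -1.0]]
wrist_force: [-0.3, -0.6, -1.7]
gripper_width: 0.104
gripper_force: 30.0
```

```bash
cat > look.py <<'E'
from plan import *
import sys
C={n:capture(n) for n in("side","top")}
s=sense();print(s["time_s"],s["tcp_pos"],s["ee_rot"],s["wrist_force"])
for l in("large_disc_center","rack_middle_gap","small_disc_center"):
    rs=[]
    for n in C:
        r=landmark_of(n,l); print(l,n,[(np.round(x["point"],1),round(x["score"],2)) for x in r[:2]])
        if r: rs.append(ray(C[n],r[0]["point"]))
    if len(rs)==2: print(tri(rs))
# nominal disc and rack projected
nom=s["tcp_pos"]+s["ee_rot"]@[-.0022,.0007,.0341]; print("nominal",nom)
im=C["side"]["img"][:,:,::-1].copy()
im=cv2.resize(im[40:300,230:420],None,fx=3,fy=2.3*1,interpolation=cv2.INTER_CUBIC) 
t=s["ee_rot"]; h=t[:,0];u=t[:,2];n=t[:,1]
def dot(p,col):
    q=proj(C["side"],p); cv2.circle(im,(int((q[0]-230+.5)*3),int((q[1]-40+.5)*2.3)),1,col,-1)
for k,col in((-1,(0,0,255)),(1,(0,255,0))):
    for b in np.linspace(0,2*np.pi,60): dot(nom+k*n*.0045+.065*(np.cos(b)*h+np.sin(b)*u),col)
for i in(-72,-24,24,72):
    for j in(-35,35): dot(np.array([.497+i/1e3,.2135+j/1e3,.093]),(255,0,255))
cv2.imwrite(sys.argv[1],im)
n,u,R=discR(0,0)
plan(np.array([.497,.2135-.002,.225+.034]),R,1)
E
python3 look.py pics/g.png
```

```text
7.125 [0.4922 0.1855 0.2599] [[-0.0061 -0.9998  0.017 ]
 [-1.      0.0061  0.0003]
 [-0.0004 -0.017  -0.9999]] [-0.1913  0.3593 -1.9419]
large_disc_center side [(array([331.5, 163.6]), 0.62)]
large_disc_center top [(array([173.6, 196.7]), 0.59)]
(array([0.4919, 0.1887, 0.2312]), [np.float64(0.001565009772537414), np.float64(0.0015650097725373863)])
rack_middle_gap side [(array([329.6, 224.4]), 0.75)]
rack_middle_gap top [(array([179.6, 203.3]), 0.72)]
(array([0.4917, 0.2119, 0.0616]), [np.float64(4.784463743664557e-05), np.float64(4.784463743663075e-05)])
small_disc_center side [(array([239.4, 163.7]), 0.58)]
small_disc_center top [(array([301.6, 203.2]), 0.7)]
(array([ 0.4924, -0.094 ,  0.0636]), [np.float64(0.0011479364595340306), np.float64(0.0011479364595340517)])
nominal [0.4921 0.1877 0.2258]
[[-25.4, -4.3, 1.3]] [-0.018, 0.001, -0.006] ang/row 1.061583600941939 mm/row 25.768985166960327
```

View pics/g.png

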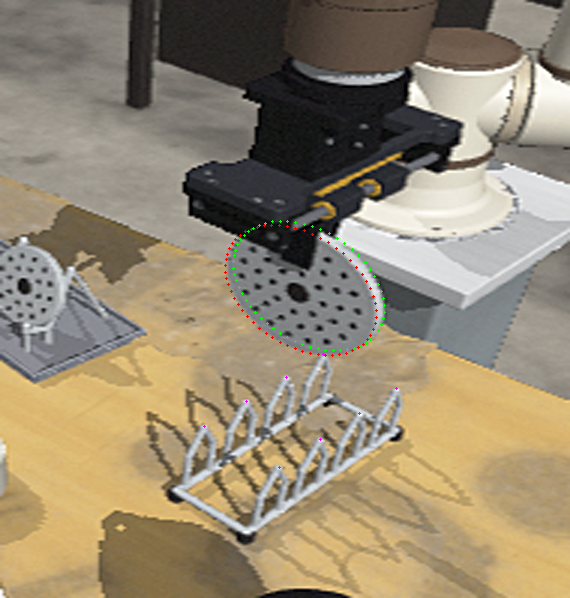

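Emit:
step_arm --linear '[[-14, -2.5, 0.5], [-12, -2, 10], [0, 0, 20], [0, 0, 25], [0, 0, 0], [0, 0, 0]]' --delta_rot '[[-0.009, 0, -0.003], [-0.009, 0, -0.003], [0, 0, 0], [0, 0, 0], [0, 0, 0], [0, 0, 0]]' --grip '[0, 0, 0, 0, 0, 0]'

```text
time_s: 8.18
tcp_pos: [0.4979, 0.2131, 0.205]
ee_rot: [[0.001, -1.0, 0.0], [-1.0, -0.001, 0.001], [-0.001, -0.0, -1.0]]
wrist_force: [1.2, -0.4, -1.1]
gripper_width: 0.103
gripper_force: 30.0
```

```bash
python3 look.py pics/i.png
```

```text
8.275 [0.498  0.213  0.2057] [[ 0.0011 -1.      0.0013]
 [-1.     -0.0011  0.0018]
 [-0.0018 -0.0013 -1.    ]] [-0.5935 -0.067  -1.8414]
large_disc_center side [(array([337.8, 189.4]), 0.66), (array([328.6, 224.8]), 0.28)]
large_disc_center top [(array([165.9, 196.9]), 0.45)]
(array([0.4963, 0.2174, 0.1801]), [np.float64(0.0011993161783299948), np.float64(0.0011993161783299768)])
rack_middle_gap side [(array([328.7, 223.7]), 0.74)]
rack_middle_gap top [(array([178.9, 201.1]), 0.59)]
(array([0.4967, 0.2123, 0.0682]), [np.float64(0.00010316597193265658), np.float64(0.0001031659719326661)])
small_disc_center side [(array([238. , 165.3]), 0.93)]
small_disc_center top [(array([300.5, 201.4]), 0.87)]
(array([ 0.4978, -0.0922,  0.062 ]), [np.float64(0.0022247510119907444), np.float64(0.002224751011990702)])
nominal [0.4973 0.2153 0.1716]
[[0.9, 0.4, -54.1]] [0.0, 0.001, 0.001] ang/row 0.07743881072205679 mm/row 54.06041845209484
```

View pics/i.png

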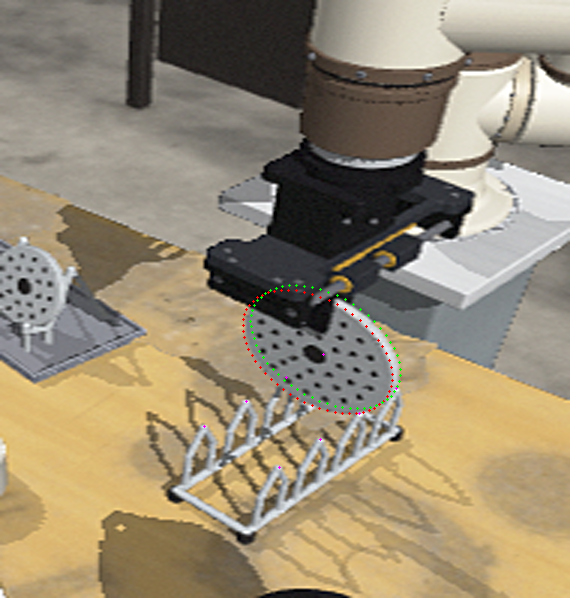

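Emit:
step_arm --linear '[[1, 0, 10], [0.5, 0, 20], [0, 0, 20], [0, 0, 20], [0, 0, 10], [0, 0, 6], [0, 0, 4], [0, 0, 0]]' --delta_rot '[[0, 0, 0], [0, 0, 0], [0, 0, 0], [0, 0, 0], [0, 0, 0], [0, 0, 0], [0, 0, 0], [0, 0, 0]]' --grip '[0, 0, 0, 0, 0, 0, 0, 0]'

```text
time_s: 9.57
tcp_pos: [0.4974, 0.211, 0.1147]
ee_rot: [[0.001, -1.0, -0.0], [-1.0, -0.001, 0.001], [-0.001, 0.0, -1.0]]
wrist_force: [0.2, 0.6, -2.1]
gripper_width: 0.1
gripper_force: 30.0
```

Emit:
step_arm --linear '[[0, 0, 3], [0, 0, 2], [0, 0, 1.5], [0, 0, 0]]' --delta_rot '[[0, 0, 0], [0, 0, 0], [0, 0, 0], [0, 0, 0]]' --grip '[0, 0, 0, 0]'

```text
time_s: 10.07
tcp_pos: [0.4972, 0.2109, 0.108]
ee_rot: [[0.001, -1.0, -0.001], [-1.0, -0.001, 0.001], [-0.001, 0.001, -1.0]]
wrist_force: [-0.3, 0.5, -2.1]
gripper_width: 0.097
gripper_force: 30.0
```

Emit:
step_arm --linear '[[0, 0, 1], [0, 0, 1], [0, 0, 1], [0, 0, 0]]' --delta_rot '[[0, 0, 0], [0, 0, 0], [0, 0, 0], [0, 0, 0]]' --grip '[0, 0, 0, 0]'

```text
time_s: 10.58
tcp_pos: [0.4977, 0.2109, 0.1064]
ee_rot: [[0.001, -1.0, 0.001], [-1.0, -0.001, 0.001], [-0.001, -0.001, -1.0]]
wrist_force: [-1.8, -2.1, 5.6]
gripper_width: 0.097
gripper_force: 30.0
```

Emit:
step_arm --linear '[[1, 0, 0.5], [0, 0, 0.5], [0, 0, 0]]' --delta_rot '[[0, 0, 0], [0, 0, 0], [0, 0, 0]]' --grip '[0, 0, 0]'

```text
time_s: 10.95
tcp_pos: [0.498, 0.2104, 0.1062]
ee_rot: [[0.002, -1.0, 0.002], [-1.0, -0.002, 0.002], [-0.002, -0.002, -1.0]]
wrist_force: [-3.0, -0.4, 8.7]
gripper_width: 0.101
gripper_force: 30.0
```

```bash
python3 look.py pics/j.png
```

```text
11.05 [0.4979 0.2104 0.1062] [[ 0.0018 -1.      0.0017]
 [-1.     -0.0018  0.0017]
 [-0.0017 -0.0017 -1.    ]] [-2.7239 -0.7917  9.173 ]
large_disc_center side [(array([330.3, 219.8]), 0.78)]
large_disc_center top [(array([179.9, 199.1]), 0.52)]
(array([0.4981, 0.2105, 0.0812]), [np.float64(0.004155285754309379), np.float64(0.0041552857543093475)])
rack_middle_gap side [(array([328.5, 223.6]), 0.95)]
rack_middle_gap top [(array([179. , 202.9]), 0.56)]
(array([0.4934, 0.2114, 0.0652]), [np.float64(0.0015815115079704813), np.float64(0.0015815115079704308)])
small_disc_center side [(array([238.5, 165.6]), 0.71)]
small_disc_center top [(array([301.4, 201. ]), 0.73)]
(array([ 0.4976, -0.0932,  0.0605]), [np.float64(0.0003453014501436079), np.float64(0.0003453014501436034)])
nominal [0.4973 0.2126 0.0721]
[[-1.4, 0.7, -152.8]] [-0.002, 0.002, 0.002] ang/row 0.17119646287124884 mm/row 152.8272695490096
```

View pics/j.png

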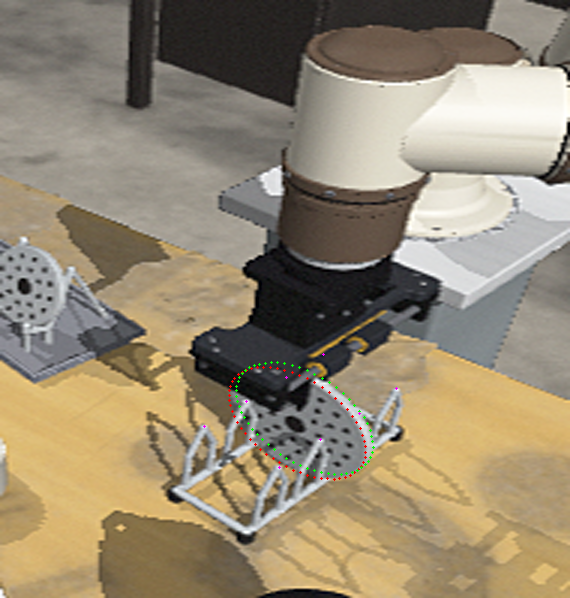

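Emit:
step_arm --linear '[[0, 0.7, 0], [0, 0, 0], [0, 0, 0], [0, 0, 0], [0, 0, 0], [0, 0, 0]]' --delta_rot '[[0, 0, 0], [0, 0, 0], [0, 0, 0], [0, 0, 0], [0, 0, 0], [0, 0, 0]]' --grip '[0, 0, 12, 20, 32, 40]'

```text
time_s: 12.1
tcp_pos: [0.4965, 0.2099, 0.1038]
ee_rot: [[0.001, -1.0, -0.001], [-1.0, -0.001, 0.0], [-0.0, 0.001, -1.0]]
wrist_force: [-0.0, 0.2, 0.3]
gripper_width: 0.374
gripper_force: 0.0
```

Emit:
step_arm --linear '[[0, 0, -10], [0, 0, -20], [0, 0, -30], [0, 0, -30], [0, 0, -30], [0, 0, -30], [0, 0, 0], [0, 0, 0]]' --delta_rot '[[0, 0, 0], [0, 0, 0], [0, 0, 0], [0, 0, 0], [0, 0, 0], [0, 0, 0], [0, 0, 0], [0, 0, 0]]' --grip '[40, 40, 40, 40, 40, 40, 40, 40]'

```text
time_s: 13.1
tcp_pos: [0.4962, 0.2097, 0.2537]
ee_rot: [[0.001, -1.0, -0.001], [-1.0, -0.001, 0.001], [-0.001, 0.001, -1.0]]
wrist_force: [0.5, -0.2, 0.0]
gripper_width: 0.458
gripper_force: 0.0
```

```bash
sed -i 's/^nom=.*/nom=np.array([.497,.2135,.071])/' look.py; python3 look.py pics/k.png
```

```text
13.2 [0.4961 0.2095 0.253 ] [[ 0.0006 -1.     -0.0025]
 [-1.     -0.0006 -0.0005]
 [ 0.0005  0.0025 -1.    ]] [ 0.1193 -0.0062 -0.7805]
large_disc_center side [(array([328.8, 219.5]), 0.62)]
large_disc_center top [(array([178.4, 197.7]), 0.55)]
(array([0.5023, 0.2114, 0.0862]), [np.float64(0.0020543101261523613), np.float64(0.0020543101261524645)])
rack_middle_gap side [(array([329.8, 226.8]), 0.6), (array([236.6, 168.9]), 0.33)]
rack_middle_gap top [(array([178.9, 202.2]), 0.66)]
(array([0.4945, 0.2148, 0.0578]), [np.float64(0.0003046977046744246), np.float64(0.0003046977046743704)])
small_disc_center side [(array([236.2, 162.9]), 0.79)]
small_disc_center top [(array([300.7, 201.4]), 0.65)]
(array([ 0.499 , -0.0939,  0.0697]), [np.float64(0.004833326153892473), np.float64(0.004833326153892376)])
[[-1.7, -0.4, -5.4]] [0.001, 0.0, 0.001] ang/row 0.08437143508858899 mm/row 5.656812084678067
```

View pics/k.png

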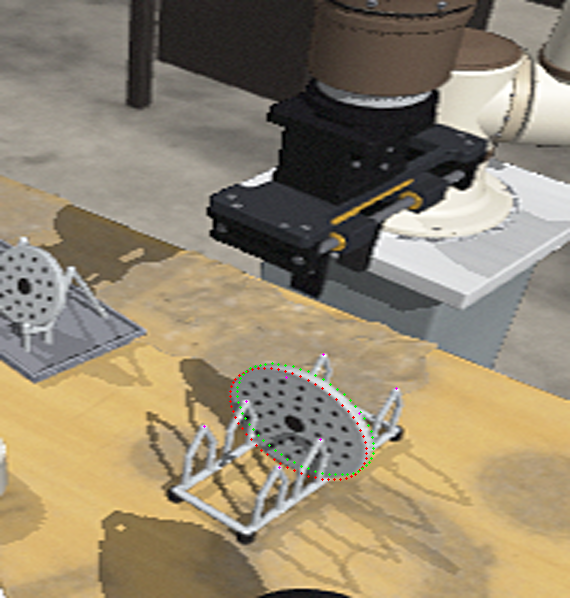

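The disc stands in the middle gap. Its outline matches the seated model, with its centre near crop pixel (295,424), and the gripper is clear.

```bash
python3 -c "from station import *;print(finish_job())"
```

```text
the job is handed in; nothing more can be done
None
```

The larger disc is standing upright in the rack's middle gap, matching the expected seated position in the last picture; the smaller disc still shows in its place in the drainer, and the job was handed in at about 13 s, with no verdict returned.

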